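# Open the carver's combination lock-up and fetch the bone carving

## Robot

A 6-joint arm with a two-finger parallel gripper is mounted at the origin on the work surface. World frame = base frame: x ahead of the robot, y to its left, z up, the work surface at z = 0. Lengths are in mm, angles in rad, forces in N, time in s.
With the tool pointing down it reaches from about 325 to 775 mm from the base axis. Payload 5.5 kg.
Tool frame: the origin (TCP) lies at the very end of the fingers, on their centre line; the grasp point (between the pads) lies 19 mm behind it; z points along the fingers, y is the line along which they close (so a half turn about z gives the same grasp; the last joint's range is limited). The gripper opens to 88 mm and grips with 3 to 60 N. Pads are 20 mm wide; open, the fingers measure 115 mm over their backs; the gripper's body (75 mm by 178 mm) begins 61 mm behind the grasp point.
Start: joints at [-1.295, 0.091, 1.231, -0, 1.82, -0.057], TCP at [196.014, -567.093, 191.431] pointing down, gripper open.
Joint ranges: [-2.87, 2.87], [-0.86, 2.18], [0.17, 2.46], [-1.51, 4.65], [0.06, 2.69], [-2.65, 2.65]. Speed limits (rad/s): [2.57, 2.57, 3.01, 3.14, 3.14, 3.14].

## Interface

Orientations are given as a unit quaternion [w, x, y, z].
In Python, from station import bot, kin, optics, telemetry gives the robot as it stands. Calls block until the motion is done:
- bot.move_ptp(position, orientation): joint-space move of the TCP to a pose.
- bot.servo_line(position, rot=None, v=150): straight line of the TCP; rot=None keeps the orientation; v is the mean speed in mm/s.
- bot.move_j(angles): joint-space move.
- bot.gripper_open() and bot.close_gripper(strength=None): open the fingers fully, or close them until they stop; strength is the grip in N (None keeps the last).
- bot.sleep(seconds).
- kin.solve_ik(position, orientation): joint angles nearest the present ones, or None.
- optics.read_camera(name): name is "scene" or "side" or "wrist"; returns a dict with "pixels" (480x640x3 uint8, red, green, blue), "vfov" (degrees; the focal length in pixels is half the picture's height over the tangent of half this angle, whatever the lens; pixels are square), "cx", "cy" (the principal point, pixels), "extrinsics" (4x4, takes a point from camera to world coordinates); the wrist camera has in their place "mount" (4x4, takes a point from camera to tool coordinates, whose origin is the TCP and whose axes are the flange's). Camera axes: x right, y down, z forward; pixel columns grow to the right and rows downward; lengths in mm; the calibration is good to about 2 mm. A picture is of the moment at which its call begins: read the wrist's pose just before it. There is no depth.
A pose or a line that the arm cannot do raises bot.MotionError and nothing moves.
- bot.finish_job(): hands the job in; it is judged then, once.
Readings, each from a call of its own:
- telemetry.read_clock(): time.
- telemetry.read_joint_positions(): joint angles.
- telemetry.read_qvel(): joint speeds.
- telemetry.read_joint_torque(): joint torques, N m.
- telemetry.read_tool_pos(): TCP position.
- telemetry.read_tool_rot(): TCP orientation.
- telemetry.read_wrist_force(): force on the tool from outside, world axes, zero at the start.
- telemetry.read_torque(): the same for the moment, N m.
- telemetry.read_opening(): opening from 0.0 (shut) to 1.0 (fully open).
- telemetry.read_grasp_force(): force on a finger pad.
Only numpy, scipy, OpenCV 4.12 (cv2) and the standard library are available. Lean on these libraries where they do the work, as an engineer would, in place of code of your own. Each camera call takes 0.05 s, during which the arm holds its last target. There are 200 camera calls.

## Task

Open the green steel lock-up by its combination 30-5-35: turn the dial right (clockwise) past 30 once and stop on 30 the second time it comes up, turn left past 5 once and stop on 5 the second time, then turn right and stop on 35 the first time. Then turn the bolt handle clockwise as far as it goes and pull the drawer well open. Take the pale bone carving out and set it down in the middle of the cork mat without dropping it; leave the drawer open with the dark wood blank in it and leave everything else on the bench where it is.

Things in the scene. Friction and masses are not known exactly. Their poses are not given: they have to be found in the camera images.
- lockup: Green steel lock-up fixed to the bench, till-shaped: 240 mm deep (x), 320 mm wide (y), origin under its middle, front facing its -x. Drawer in the lowest 78 mm of the front; above it a lock panel rises backwards from the front edge at 35 degrees to the horizontal, 130 mm long; flat top behind it, 153 mm high. Dial on the panel's left (+y), bolt handle on its right.
- dial_centre (a point): Fixed point on the dial's axis at the level of its face. Axes: x up the panel's slope, y left along the panel, z out of the panel, along the dial's axis (35 degrees from vertical, towards the robot). The black dial is 84 mm across, its face 10 mm proud of the panel, in a lower steel ring 106 mm across.
- dial_index (a point): The fixed red index mark on the steel ring, at the ring's upper end (48 mm up the slope from the dial's axis): the number that stands here is the one dialled. Same axes as dial_centre. Each number must be right within one division (0.157 rad); overshoot cannot be taken back, and too few or too many passes leave it locked (a true three-wheel lock).
- dial (a joint): Dial angle in rad, growing clockwise seen from the front, endless; 0 when the red 0 line is at the index, -1.2 to 1.2 at the start. 40 lines without figures, longer at 10, 20, 30; numbers 0 to 39 grow clockwise round the dial, so number at the index = (40 - 40 x angle / 6.2832) mod 40 and a right turn brings up falling numbers. About 0.06 N m turns it; it stays where left.
- finger_knob (a point): Grip point on the brass finger knob for spinning the dial: a post of 14 mm diameter, 30 mm high above the dial's face, revolving freely on its own pin, so it can be held in an unchanging grip and carried round in a circle. Its axis is 27 mm from the dial's axis, on the 0 line. The point is 22 mm above the face and moves with the dial.
- handle_centre (a point): Fixed point on the bolt handle's axis at mid-height of its grip bar, 36 mm out of the panel; axes as dial_centre. The handle is a black lever bar 14 mm wide and 18 mm high (26 to 44 mm out of the panel) that runs from 15 mm behind the axis to 50 mm ahead of it, with a white mark near its long end.
- handle (a joint): Bolt handle angle in rad, growing clockwise seen from the front: 0 locked, 1.3 the stop with the bolt drawn. At 0 the long end points 0.65 rad counterclockwise from the up-slope direction, at 1.3 it points 0.65 rad clockwise of it. With the combination not set it stops hard at about 0.35. Takes about 0.1 N m and stays where left.
- drawer (a joint): Drawer opening in m, 0 shut, 0.15 at the stop; slides straight out along the lock-up's -x. Bolted shut until the handle is at its stop (it gives 2 mm). Takes 3 N, stays where it is left.
- drawer_handle (a point): Middle of the drawer's bar handle: a round steel bar 9 mm thick, 90 mm long along the lock-up's y, 36 mm in front of the drawer's face (31 mm free gap behind it), 45 mm above the bench; moves with the drawer.
- drawer_tray (a point): Middle of the blue felt floor of the drawer's front compartment, 19 mm above the bench, 67 mm behind the drawer's face. The compartment is 115 mm (x) by 274 mm (y); walls rise 30 to 47 mm above the felt. Moves with the drawer; axes as the lock-up.
- carving: Pale bone carving, a small pipe lying flat on the felt, its x within 25 degrees of the lock-up's x, in the left or right half of the front compartment: 76 mm long (x), stem 16 mm wide and high from x -38 to +14 mm, square head 24 mm wide and 22 mm high from +14 to +38 mm; origin on its underside at mid-length, where it balances; 40 to 85 g.
- rosewood_blank: Dark wood blank, 76 x 18 x 18 mm, in the other half of the drawer; leave it there. Origin under its middle.
- cork_mat: Cork mat fixed flat on the bench to the left or right of the lock-up, 120 mm (x) by 160 mm (y), 5 mm thick; origin under its middle.
- burr_tray: Aluminium tray of small burrs on the other side, 120 x 160 mm, 22 mm high; fixed. Origin under its middle.
- honing_stone: Grey honing stone in a dark wood holder, 150 x 50 x 28 mm, loose; leave alone.
- wax_jar: Small jar with brass lid, 52 mm diameter, 50 mm high, on top of the lock-up; loose, leave alone.
- gouge_wide: Gouge with pale wood handle, about 200 mm long, lying on the bench; leave alone.
- gouge_narrow: Gouge with red handle, about 220 mm long, lying on the bench; leave alone.
- mallet: Hammer lying on the bench; leave alone.
- pencil_mug: Blue mug, 76 mm diameter, 85 mm high, standing on the bench; leave alone.
Things that resemble listed ones, but are neither listed nor needed, are in the scene too. What is meant by the cork_mat is not purple or yellow, and is the larger of those in its own colour.

How it is judged:
By the outcome, as a careful person would: the job done as asked, in the order asked, and still so for the second after the job is handed in, with the robot touching nothing.
It also fails if it takes over 72 s, if anything falls off the work surface, if the arm or the gripper's body presses on something with over 40 N, if the wrist force passes 120 N, or if a joint passes its speed limit or range.

## Working session

There is one attempt and no reset: what is moved stays moved. The work goes in short steps, each a Python script; the robot and the scene stay as the last script left them, time stands still between calls to the robot, and variables do not carry over. Pictures are saved under pics/ and viewed, at most 10 in all, crops included, and the job is handed in when it is done.

```bash
ls; mkdir -p pics; python3 - <<'E'
from station import bot,kin,optics,telemetry
import cv2,numpy as np
np.set_printoptions(precision=4,suppress=True)
for n in ["scene","side","wrist"]:
    c=optics.read_camera(n); cv2.imwrite(f"pics/{n}0.png",c["pixels"][:,:,::-1])
    print(n,c["vfov"],c["cx"],c["cy"],c.get("extrinsics",c.get("mount")),[k for k in c])
print(telemetry.read_tool_rot(),telemetry.read_clock())
E
```

```text
pics
scene 48.28989997649214 315.9261668955497 236.7894201734548 [[  -0.8729    0.395    -0.2864  961.5418]
 [   0.4876    0.6856   -0.5405  802.4015]
 [  -0.0172   -0.6115   -0.7911 1254.513 ]
 [   0.        0.        0.        1.    ]] ['pixels', 'vfov', 'cx', 'cy', 'extrinsics']
side 45.13614510096041 310.48766458248105 242.548337068937 [[  -0.9821   -0.1441    0.121   350.6525]
 [  -0.1875    0.6957   -0.6934 1146.7796]
 [   0.0158   -0.7037   -0.7103 1287.8868]
 [   0.        0.        0.        1.    ]] ['pixels', 'vfov', 'cx', 'cy', 'extrinsics']
wrist 62.794603083054916 325.7040682009296 244.16322325068205 [[  -0.0002   -0.9523   -0.3052   84.8782]
 [   1.       -0.       -0.0005    0.3495]
 [   0.0004   -0.3052    0.9523 -192.7834]
 [   0.        0.        0.        1.    ]] ['pixels', 'vfov', 'cx', 'cy', 'mount']
[-0.0007  0.9862  0.1656 -0.0001] 0.15
```

View pics/scene0.png

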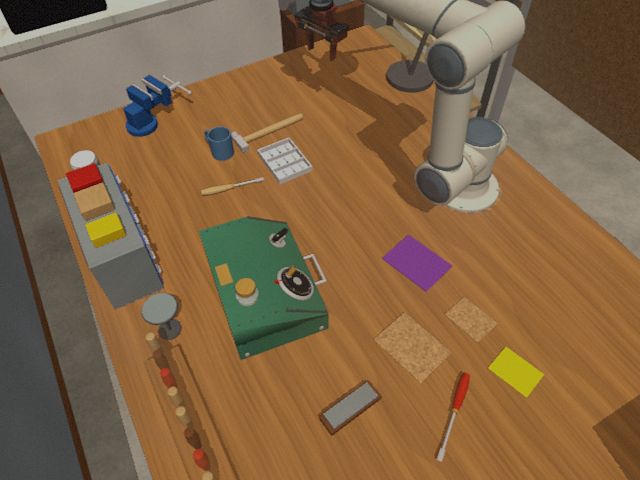

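View pics/side0.png

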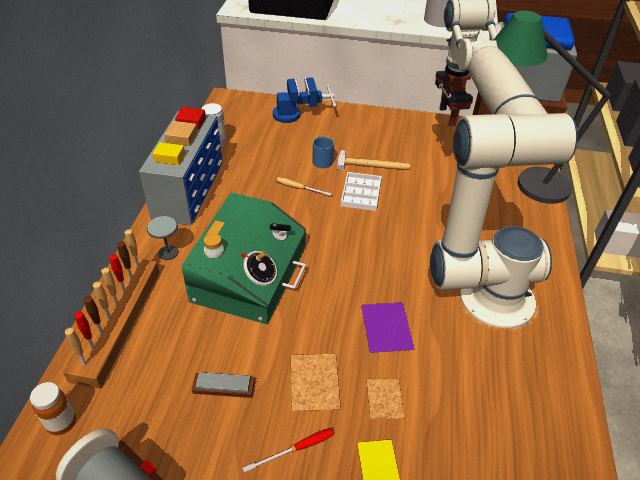

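The scene view shows the lock-up (centre ~265,285), with the dial at (296,283), handle at (279,238), drawer bar at (315,268) and large cork mat at (412,347). The side view shows the dial at (261,267), handle at (281,232) and mat at (315,381). I'll triangulate these.

```bash
cat > h.py <<'E'
from station import bot,kin,optics,telemetry
import cv2,numpy as np
from scipy.spatial.transform import Rotation as R
np.set_printoptions(precision=3,suppress=True)
def cam(n,save=None):
    p=np.array(telemetry.read_tool_pos());q=np.array(telemetry.read_tool_rot())
    c=optics.read_camera(n)
    if n=="wrist":
        T=np.eye(4);T[:3,:3]=R.from_quat(q[[1,2,3,0]]).as_matrix();T[:3,3]=p
        E=T@np.array(c["mount"])
    else: E=np.array(c["extrinsics"])
    im=c["pixels"]
    if save: cv2.imwrite(save,im[:,:,::-1])
    return dict(im=im,E=E,f=240/np.tan(np.radians(c["vfov"]/2)),cx=c["cx"],cy=c["cy"])
def ray(c,uv):
    d=c["E"][:3,:3]@np.array([(uv[0]-c["cx"])/c["f"],(uv[1]-c["cy"])/c["f"],1])
    return c["E"][:3,3],d/np.linalg.norm(d)
def onplane(c,uv,p0,n=(0,0,1)):
    o,d=ray(c,uv);n=np.array(n);return o+d*(n@(np.array(p0)-o))/(n@d)
def proj(c,P):
    x=c["E"][:3,:3].T@(np.array(P)-c["E"][:3,3]);return x[:2]/x[2]*c["f"]+[c["cx"],c["cy"]]
def tri(a,ua,b,ub):
    A=np.zeros((3,3));v=np.zeros(3)
    for c,u in((a,ua),(b,ub)):
        o,d=ray(c,u);M=np.eye(3)-np.outer(d,d);A+=M;v+=M@o
    return np.linalg.solve(A,v)
def wxyz(M): x=R.from_matrix(M).as_quat();return [float(i) for i in x[[3,0,1,2]]]
def toolR(z,y):
    z=np.array(z)/np.linalg.norm(z);y=np.array(y)-z*(z@np.array(y));y/=np.linalg.norm(y)
    return np.column_stack([np.cross(y,z),y,z])
E
python3 - <<'E'
from h import *
s=cam("scene");d=cam("side")
for n,a,b in [("index",(277,282),(244,256)),("dial",(296,283),(261,267)),("hpiv",(279,240),(281,234)),("barL",(324,281),(297,289)),("barR",(311,257),(304,263))]:
    print(n,tri(s,a,d,b))
for c,nm,uv in((s,"scene",(412,347)),(d,"side",(315,381))):
    hsv=cv2.cvtColor(c["im"],cv2.COLOR_RGB2HSV)
    print(nm,hsv[uv[1]-8:uv[1]+8,uv[0]-8:uv[0]+8].reshape(-1,3).mean(0),hsv[380:390,280:290].reshape(-1,3).mean(0))
# mat corners picked from pictures
print([onplane(s,u,(0,0,5))[:2] for u in[(374,344),(406,314),(451,349),(420,381)]])
print([onplane(d,u,(0,0,5))[:2] for u in[(290,354),(337,354),(340,408),(293,411)]])
E
```

```text
index [711.938 120.396 147.199]
dial [664.708 128.223 119.76 ]
hpiv [640.478 -15.334 115.472]
barL [569.572 102.621  20.689]
barR [566.787  24.824  43.636]
scene [ 15.914 135.156 167.742] [ 14.76 165.36 147.78]
side [ 15.281 161.809 213.812] [ 13.63 192.93 184.56]
[array([549.317, 324.171]), array([428.536, 293.019]), array([388.116, 431.948]), array([505.974, 462.282])]
[array([544.618, 309.566]), array([423.606, 285.138]), array([392.186, 437.526]), array([502.862, 467.782])]
```

```bash
python3 - <<'E'
from h import *
yaw=np.radians(-9.6);Z=R.from_euler('z',yaw).as_matrix()
n=Z@[-np.sin(np.radians(35)),0,np.cos(np.radians(35))]
P=np.array([655,57,118])+n*110
for sg in(1,-1):
    M=toolR(-n,sg*Z[:,1]);print(sg,kin.solve_ik(list(P),wxyz(M)))
M=toolR(-n,Z[:,1])
if kin.solve_ik(list(P),wxyz(M)) is None: M=toolR(-n,-Z[:,1])
bot.move_ptp(list(P),wxyz(M))
c=cam("wrist","pics/w1.png");print(telemetry.read_tool_pos(),telemetry.read_clock(),telemetry.read_joint_positions())
E
```

```text
1 [ 0.182 -0.491  1.83  -0.21   1.228 -1.209]
-1 [ 0.182 -0.491  1.83  -0.21   1.228  1.932]
[592.946  66.815 208.089] 2.9083 [ 0.181 -0.491  1.83  -0.21   1.228 -1.209]
```

View pics/w1.png

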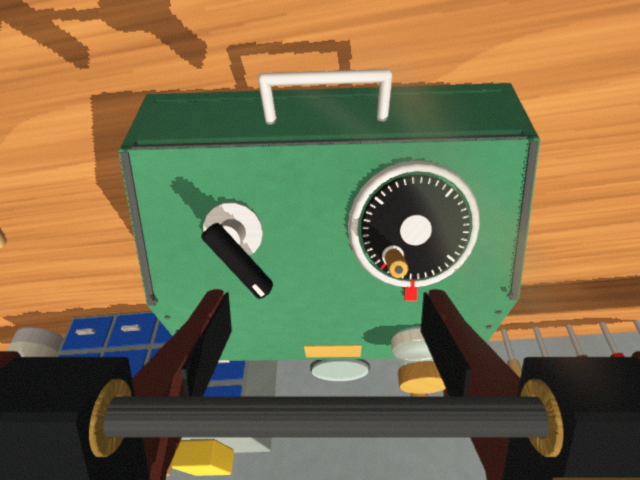

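The wrist view shows the panel with front corners at (122,148) and (537,138). The dial hub is at (415,230), the knob top at (398,270) with the red 0 line at (384,266), and the index at (411,290). The handle base is at (232,228) and the drawer bar runs (263,77) to (390,74).

```bash
python3 - <<'E'
from h import *
c=cam("wrist");im=c["im"];hsv=cv2.cvtColor(im,cv2.COLOR_RGB2HSV)
a=onplane(c,(121.5,148),(0,0,78));b=onplane(c,(538,138),(0,0,78))
print("corners",a,b,np.linalg.norm(b-a))
ydir=(b-a)/np.linalg.norm(b-a);yaw=np.arctan2(-ydir[0],ydir[1]);print("yaw",np.degrees(yaw))
Z=R.from_euler('z',yaw).as_matrix()
O=(a+b)/2+Z@[120,0,-78.];O[2]=0;print("O",O)
S=Z@R.from_euler('y',-35,degrees=True).as_matrix() # cols: upslope,left,normal
print(S)
p0=(a+b)/2
def pan(uv,h): # coords (u up slope,v left) on panel
    return S.T@(onplane(c,uv,p0+S[:,2]*h,S[:,2])-p0)
def circ(mask,h,name):
    cs,_=cv2.findContours(mask.astype(np.uint8),cv2.RETR_EXTERNAL,cv2.CHAIN_APPROX_NONE)
    k=max(cs,key=cv2.contourArea)[:,0]
    k=cv2.convexHull(k)[:,0]
    pts=np.array([pan(u,h)[:2] for u in k]);A=np.c_[2*pts,np.ones(len(pts))]
    s=np.linalg.lstsq(A,(pts**2).sum(1),rcond=None)[0];print(name,s[:2],"diam",2*np.sqrt(s[2]+s[:2]@s[:2]),k.mean(0))
    return s[:2]
sat=hsv[...,1].astype(int);val=hsv[...,2].astype(int)
roi=np.zeros(im.shape[:2],bool);roi[150:305,335:490]=1
h=hsv[...,0];red=((h<6)|(h>174))&(sat>150)&(val>100)
notgreen=~((h>60)&(h<90)&(sat>90))&~red&roi
circ(notgreen,5,"ring h5")
bl=roi&(val<60)&(sat<110);circ(bl,10,"disc")
hub=np.zeros_like(roi);hub[205:255,392:440]=1;circ(hub&(val>150)&(sat<60),10,"hub")
hb=np.zeros_like(roi);hb[190:240,195:275]=1;circ(hb&(val>150)&(sat<70),5,"hbase")
for nm,r in(("idx",np.s_[280:305,395:425]),("0line",np.s_[250:280,375:400])):
    m=np.zeros_like(roi);m[r]=1;ys,xs=np.nonzero(m&red);u=(xs.mean(),ys.mean());print(nm,len(xs),u,pan(u,5 if nm=="idx" else 10))
print("knob top",pan((399,271),40),pan((392,256),10))
print("handle mark",pan((259,290),44),"tail",pan((211,230),44))
for u in[(263,78),(390,75)]:print("bar",Z.T@(onplane(c,u,(0,0,45))-O))
cv2.imwrite("pics/crop.png",cv2.resize(im[150:310,330:490,::-1],None,fx=3.5,fy=3.5,interpolation=cv2.INTER_CUBIC))
E
```

```text
corners [581.217 -88.945  78.   ] [624.871 221.38   78.   ] 313.3804316216945
yaw -8.00724888648549
O [721.874  49.502   0.   ]
[[ 0.811  0.139 -0.568]
 [-0.114  0.99   0.08 ]
 [ 0.574  0.     0.819]]
ring h5 [68.741 70.277] diam 112.51046207664723 [395.233 215.7  ]
disc [67.509 61.104] diam 75.8115408423363 [398.69  233.103]
hub [66.369 67.134] diam 24.248477955438535 [415.304 228.043]
hbase [ 63.613 -76.231] diam 43.56961724140569 [240.235 219.353]
idx 177 (np.float64(410.7570621468927), np.float64(291.7401129943503)) [121.036  66.651   5.   ]
0line 21 (np.float64(383.0952380952381), np.float64(266.0952380952381)) [95.919 42.636 10.   ]
knob top [88.332 50.251 40.   ] [87.48  49.507 10.   ]
handle mark [ 99.757 -51.286  44.   ] tail [ 53.929 -81.165  44.   ]
bar [-154.42   -46.283   45.   ]
bar [-153.996   46.93    45.   ]
```

View pics/crop.png

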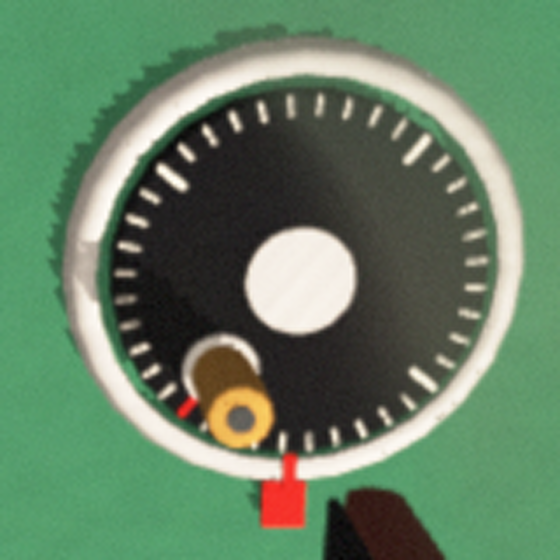

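The crop confirms the 0 line at about 0.65 rad clockwise, with long ticks at 10, 20 and 30 where expected. I'll take a second wrist view for stereo.

```bash
cat >> h.py <<'E'
def feats(c):
    im=c["im"];hsv=cv2.cvtColor(im,cv2.COLOR_RGB2HSV).astype(int);h,s,v=hsv[...,0],hsv[...,1],hsv[...,2]
    out={}
    red=((h<6)|(h>174))&(s>150)&(v>100)
    n,l,st,ce=cv2.connectedComponentsWithStats(red.astype(np.uint8))
    out["red"]=[(st[i,4],ce[i]) for i in range(1,n) if st[i,4]>8]
    w=(v>150)&(s<70)
    n,l,st,ce=cv2.connectedComponentsWithStats(w.astype(np.uint8))
    out["white"]=[(st[i,4],ce[i],st[i,:4]) for i in range(1,n) if st[i,4]>3]
    return out
E
python3 - <<'E'
from h import *
import pickle
c1=cam("wrist")
S=np.array([[.811,.139,-.568],[-.114,.99,.08],[.574,0,.819]])
p0=np.array([603.05,66.2,78.])
P=p0+S@[60,145,105]
q=telemetry.read_tool_rot()
bot.move_ptp(list(P),q)
c2=cam("wrist","pics/w2.png")
pickle.dump((c1,c2),open("st.pkl","wb"))
for c in(c1,c2):
    f=feats(c)
    print([(a,p) for a,p in f["red"]]);print([(a,p) for a,p,b in f["white"] if a>150])
E
```

```text
[(np.int32(20), array([382.95, 266.15])), (np.int32(176), array([410.784, 291.676])), (np.int32(33), array([617.97 , 354.636]))]
[(np.int32(2438), array([324.722,  85.24 ])), (np.int32(2877), array([415.155, 222.258])), (np.int32(1527), array([238.033, 224.458])), (np.int32(751), array([415.497, 229.816])), (np.int32(987), array([410.703, 346.959])), (np.int32(207), array([ 19.72 , 346.957])), (np.int32(952), array([339.669, 370.899])), (np.int32(584), array([239.594, 444.219]))]
[(np.int32(186), array([236.527, 305.522])), (np.int32(95), array([517.368, 367.495])), (np.int32(293), array([383.454, 383.358])), (np.int32(15), array([388.267, 437.667]))]
[(np.int32(5799), array([595.779, 128.419])), (np.int32(2257), array([130.907, 100.667])), (np.int32(2518), array([240.012, 230.28 ])), (np.int32(1657), array([ 53.51 , 241.642])), (np.int32(729), array([227.104, 244.254])), (np.int32(216), array([629.949, 315.556])), (np.int32(2110), array([261.033, 363.208]))]
```

View pics/w2.png

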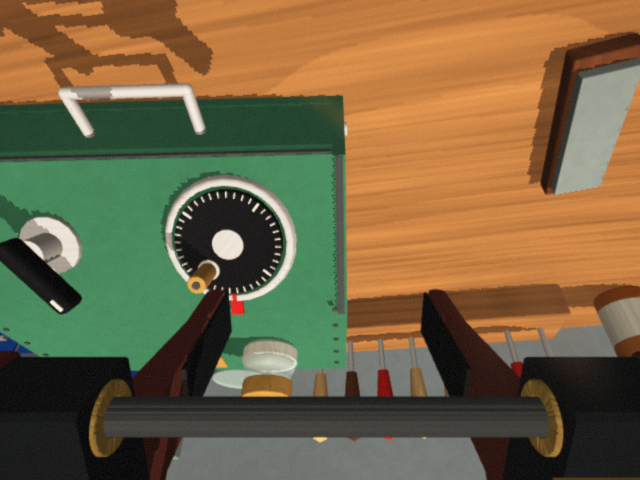

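The second view shows the dial hub at (227,244), the index at (237,306), the knob top around (196,286), the handle mark at (62,303) and the bar ends at (66,93) and (188,90).

```bash
python3 - <<'E'
from h import *
import pickle
c1,c2=pickle.load(open("st.pkl","rb"))
S=np.array([[.811,.139,-.568],[-.114,.99,.08],[.574,0,.819]]);p0=np.array([603.05,66.2,78.])
Z=R.from_euler('z',-8,degrees=True).as_matrix();O=np.array([721.9,49.5,0])
pt={}
for n,a,b in[("hub",(415.5,229.8),(227.1,244.25)),("idx",(410.8,291.7),(236.5,305.5)),("cornerL",(538,138),(344,152)),("mark",(259,290),(62,303)),("barL",(390,75),(188.5,90.5)),("barR",(263,78),(66,93.5)),("knobbase?",(384,266),(0,0))]:
    if b==(0,0):continue
    X=tri(c1,a,c2,b);pt[n]=X;print(n,X,"panel",S.T@(X-p0),"box",Z.T@(X-O),"res",proj(c1,X)-a)
# ticks circle
for c in(c1,c2):
    f=feats(c);hub=min((w for w in f["white"] if 500<w[0]<1000),key=lambda w:np.hypot(*(w[1]-([415.5,229.8] if c is c1 else [227.1,244.2]))))[1]
    t=np.array([p for a,p,b in f["white"] if a<60 and 30<np.hypot(*(p-hub))<62])
    el=cv2.fitEllipse(t.astype(np.float32));print(len(t),el,hub)
    c["el"]=el[0]
X=tri(c1,c1["el"],c2,c2["el"]);print("face centre",X,S.T@(X-p0))
# 0 line angle from view 1
S0=S;a=onplane(c1,(382.95,266.15),X,S[:,2])-X;a=S.T@a;print("0line",a,np.arctan2(-a[1],a[0]))
i=S.T@(pt["idx"]-X);print("idx rel",i)
h=S.T@(pt["hub"]-X);print("hub rel",h)
E
```

```text
hub [660.734 125.946 123.925] panel [66.331 67.166  9.628] box [-71.21   67.189 123.925] res [-0.006 -0.084]
idx [710.95  119.11  149.607] panel [122.578  67.379   1.592] box [-20.531  67.408 149.607] res [-0.005 -0.048]
cornerL [626.846 222.7    75.361] panel [ -0.057 158.243  -3.158] box [-118.233  158.286   75.361] res [ 0.019 -0.37 ]
mark [658.176   5.028 166.353] panel [102.396 -52.898  36.156] box [-56.915 -52.908 166.353] res [-0.056 -1.158]
barL [574.834 117.233  47.48 ] panel [-46.22   46.601  -4.887] box [-155.061   46.606   47.48 ] res [0.003 0.444]
barR [564.475  24.407  42.454] panel [-46.923 -46.737 -10.545] box [-152.401  -46.759   42.454] res [0.09  0.717]
34 ((415.47308349609375, 227.88111877441406), (94.56098175048828, 101.89779663085938), 61.525108337402344) [415.497 229.816]
35 ((226.8466796875, 243.364990234375), (96.2722396850586, 101.7846450805664), 124.1697769165039) [227.104 244.254]
face centre [659.683 126.019 123.37 ] [65.153 67.093  9.776]
0line [ 30.939 -24.541   0.   ] 0.6705791812984474
idx rel [57.425  0.286 -8.185]
hub rel [ 1.179  0.074 -0.149]
```

```bash
cat >> h.py <<'E'
YAW=np.radians(-8.0);Z=R.from_euler('z',YAW).as_matrix();O=np.array([721.9,49.5,0])
S=Z@R.from_euler('y',-35,degrees=True).as_matrix();P0=np.array([603.05,66.2,78.])
AX=np.array([65.5,67.1,9.7])
def W(p): return [float(i) for i in P0+S@np.array(p,float)]
def knob(a,h=6): return W(AX+[27*np.cos(a),-27*np.sin(a),h])
def spin(a0,a1,v=60,pr=False):
    n=max(1,int(np.ceil(abs(a1-a0)/np.radians(20))));mx=0
    for a in np.linspace(a0,a1,n+1)[1:]:
        bot.servo_line(knob(a),None,v)
        f=S.T@np.array(telemetry.read_wrist_force());mx=max(mx,np.linalg.norm(f))
        if pr: print(round(a,2),f,round(telemetry.read_opening(),3))
    print("at",a1,"maxF",mx,"t",telemetry.read_clock(),"err",S.T@(np.array(telemetry.read_tool_pos())-knob(a1)))
E
python3 - <<'E'
from h import *
A=0.67
q=wxyz(toolR(-S[:,2],S[:,1]))
bot.move_ptp(knob(A,75),q)
bot.servo_line(knob(A,6),None,100)
print(S.T@np.array(telemetry.read_wrist_force()))
bot.close_gripper(10)
print(telemetry.read_opening(),telemetry.read_grasp_force(),S.T@np.array(telemetry.read_wrist_force()),telemetry.read_clock())
spin(A,A+1.4,50,True)
c=cam("wrist","pics/w3.png")
E
```

```text
[-1.285 -0.645  0.372]
0.004775482221081662 0.0 [-0.324  0.471 -0.221] 6.3583
0.95 [ 0.105 -0.609  0.854] 0.006
1.23 [-0.777  0.399 -0.583] 0.005
1.51 [ 0.771 -0.429 -0.762] 0.002
1.79 [ 0.026 -0.857  0.355] 0.006
2.07 [ 0.75  -0.093 -0.517] 0.007
at 2.07 maxF 1.1657568219441814 t 7.8583 err [-0.485  0.182 -0.128]
```

View pics/w3.png

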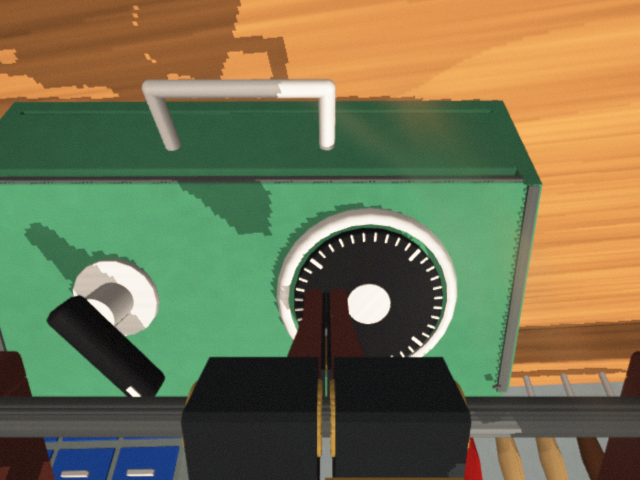

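The fingers closed on nothing: tips are at (325,293) with no gap, hub is at (369,303), and the ticks are unmoved. I'll lift and look at where the knob is.

```bash
python3 - <<'E'
from h import *
bot.servo_line(knob(2.07,80),None,150)
bot.gripper_open()
bot.servo_line(knob(0.67,80),None,150)
p=np.array(telemetry.read_tool_pos());M=R.from_quat(np.array(telemetry.read_tool_rot())[[1,2,3,0]]).as_matrix()
print("tool in panel",S.T@M, S.T@(p-P0)-AX)
c=cam("wrist","pics/w4.png")
for n,X in[("tcp",p),("knobtop pred",np.array(knob(.67,30))),("knobbase pred",np.array(knob(.67,0))),("axis",np.array(W(AX)))]:print(n,proj(c,X))
print(telemetry.read_clock())
E
```

```text
tool in panel [[-1.     0.    -0.001]
 [ 0.     1.    -0.   ]
 [ 0.001 -0.    -1.   ]] [ 20.951 -16.871  79.853]
tcp [325.886 284.498]
knobtop pred [326.011 254.05 ]
knobbase pred [325.979 240.451]
axis [349.616 211.92 ]
10.3583
```

View pics/w4.png

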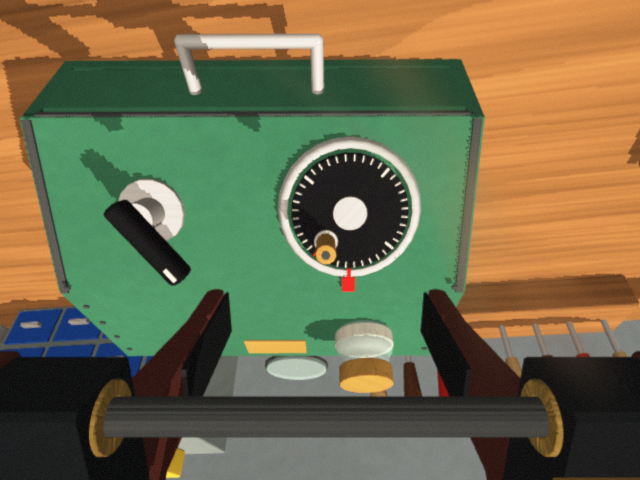

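Predictions match the picture (knob top at 326,255). However, the fingertips at (228..422, row ~292) fit a tip about 31 mm short of the stated TCP, which would put the fingers above the knob. I'll check with a gentle touch on the bare panel.

```bash
python3 - <<'E'
from h import *
bot.close_gripper(10)
bot.servo_line(W([15,10,30]),None,200)
bot.servo_line(W([15,10,8]),None,100)
f0=np.array(telemetry.read_wrist_force())
for h in np.arange(6,-45,-1.5):
    bot.servo_line(W([15,10,h]),None,40)
    f=S.T@(np.array(telemetry.read_wrist_force())-f0)
    if abs(f[2])>4: break
print(h,f,S.T@(np.array(telemetry.read_tool_pos())-P0),telemetry.read_clock())
bot.servo_line(W([15,10,40]),None,200)
E
```

```text
-33.0 [-4.815 -1.93  13.401] [ 15.145  10.026 -31.991] 19.475
```

Confirmed: the real fingertips are about 31.5 mm short of the stated TCP. I'll compensate for this and turn the dial to the first number.

```bash
cat >> h.py <<'E'
L=31.5
def knob(a,h=6): return W(AX+[27*np.cos(a),-27*np.sin(a),h-L])
def phase():
    """dial angle modulo one division, from the tick marks (rad)"""
    c=cam("wrist");X=np.array(W(AX));ph=[]
    for a,p,b in feats(c)["white"]:
        if a<80:
            r=S.T@(onplane(c,p,X,S[:,2])-X);d=np.hypot(r[0],r[1])
            if 31<d<41: ph.append(np.arctan2(-r[1],r[0]))
    D=2*np.pi/40;return np.angle(np.exp(1j*np.array(ph)/D*2*np.pi).mean())*D/2/np.pi,len(ph)
E
sed -i 's/np.radians(20)/np.radians(22.5)/' h.py
python3 - <<'E'
from h import *
A=0.67
bot.gripper_open()
bot.servo_line(knob(A,45),None,200)
print(phase())
bot.servo_line(knob(A,6),None,100)
bot.close_gripper(10)
o=telemetry.read_opening();print(o,telemetry.read_grasp_force(),telemetry.read_clock())
if o>.1:
    spin(A,A+1.4,60,True);print(phase(),(A+1.4)%(np.pi/20))
E
```

```text
(np.float64(0.06280981570845359), 37)
0.15553442686057642 10.00019297003746 23.65
1.02 [-1.059 -1.563  0.334] 0.157
1.37 [-2.522 -0.208 -0.378] 0.157
1.72 [-1.138 -0.106 -0.71 ] 0.159
2.07 [ 0.048  0.982 -1.364] 0.155
at 2.07 maxF 2.5585128313863335 t 24.8833 err [-0.262  0.375 -0.016]
(np.float64(0.05211202293107161), 24) 0.027964775166634315
```

```bash
python3 - <<'E'
from h import *
pi=np.pi
spin(2.07,7.84,70);print(phase(),7.84-2.5*pi,telemetry.read_opening())
E
```

```text
at 7.84 maxF 3.501593450382798 t 29.4333 err [-0.575  0.133 -0.086]
(np.float64(0.016382314317603192), 23) -0.013981633974482932 0.1548228964128026
```

```bash
python3 - <<'E'
from h import *
spin(7.84,-0.795,70);print(phase())
spin(-0.795,0.765,70);print(phase(),telemetry.read_opening())
cam("wrist","pics/w5.png")
bot.gripper_open()
bot.servo_line(knob(0.765,50),None,200)
print(telemetry.read_clock(),phase())
import pickle;c=cam("wrist","pics/w6.png");pickle.dump(c,open("c6.pkl","wb"))
# handle lever: dark pixels
v=c["im"].max(2).astype(int);X=[]
a=proj(c,W([65,-76,36]));print("handle px",a)
E
```

```text
at -0.795 maxF 4.2992450406977065 t 36.0833 err [-0.326  0.467  0.034]
(np.float64(-0.03114571703119204), 27)
at 0.765 maxF 3.3619206418657352 t 37.3333 err [-0.374 -0.288 -0.05 ]
(np.float64(0.005372423453697537), 29) 0.15492536482525138
39.0083 (np.float64(-0.008305856594535605), 37)
handle px [ 75.197 254.3  ]
```

View pics/w6.png

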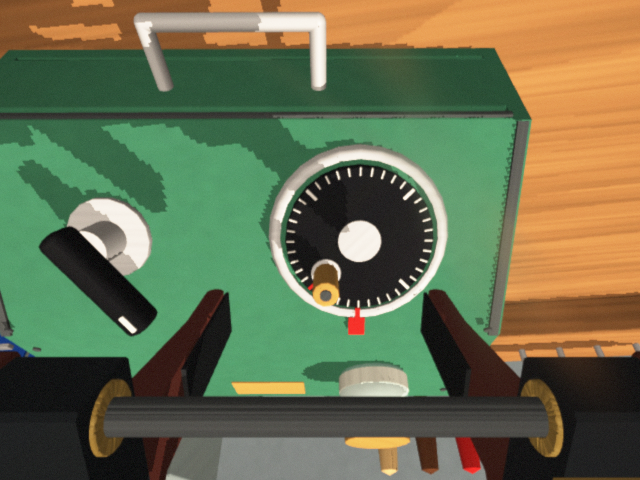

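The lock is dialled: the knob is back near (325,290), and the tick phases at the three stops were right within about 0.03 rad. The lever mark is at (128,324) and the handle base at about (110,238). I'll find the handle axis from the stored picture.

```bash
python3 - <<'E'
from h import *
import pickle
for nm,c,r in(("c1",pickle.load(open("st.pkl","rb"))[0],np.s_[215:302,195:275]),("c6",pickle.load(open("c6.pkl","rb")),np.s_[222:340,36:160])):
    im=c["im"].astype(int);m=np.zeros(im.shape[:2],np.uint8);m[r]=(im[r].max(2)<48)
    cs,_=cv2.findContours(m,cv2.RETR_EXTERNAL,cv2.CHAIN_APPROX_NONE);k=max(cs,key=cv2.contourArea)[:,0]
    X=np.array(W([0,0,44]))
    pts=np.array([(S.T@(onplane(c,u,X,S[:,2])-P0))[:2] for u in k],np.float32)
    (ct,sz,an)=cv2.minAreaRect(pts);print(nm,ct,sz,an)
    w=((im.min(2)>140)&(im.max(2)-im.min(2)<60)).astype(np.uint8);mm=np.zeros_like(w)
    mm[(np.s_[270:302,245:275] if nm=="c1" else np.s_[305:340,110:145])]=1
    ys,xs=np.nonzero(w&mm);u=(xs.mean(),ys.mean());mk=S.T@(onplane(c,u,X,S[:,2])-P0);print("mark",u,mk)
    d=np.array([np.cos(.65),np.sin(.65)])
    # pivot = far end - 50*d; far end of top face along d
    t=pts@d;print("t range",t.min(),t.max(),"perp",(pts@np.array([-d[1],d[0]])).min(),(pts@np.array([-d[1],d[0]])).max())
c=cam("scene");d_=cam("side")
for cc,uv in((c,(412,347)),(d_,(315,381))):
    hsv=cv2.cvtColor(cv2.GaussianBlur(cc["im"],(5,5),0),cv2.COLOR_RGB2HSV).astype(int)
    x,y=uv;ref=hsv[y-10:y+10,x-10:x+10].reshape(-1,3);print(ref.mean(0),ref.std(0))
E
```

```text
c1 (77.41159057617188, -64.27186584472656) (62.44643783569336, 16.522510528564453) 37.39630126953125
mark (np.float64(257.72131147540983), np.float64(289.8688524590164)) [ 99.667 -52.191  44.   ]
t range -8.494018891442789 53.95643433146331 perp -106.29208184191849 -89.68372133491957
c6 (76.24976348876953, -61.16389465332031) (62.00714874267578, 21.026721954345703) 37.527042388916016
mark (np.float64(127.432), np.float64(324.544)) [ 99.711 -51.602  44.   ]
t range -7.301568252407299 54.70036328139431 perp -105.34555552925022 -84.1908882360426
[ 15.995 135.09  167.71 ] [0.071 1.425 4.65 ]
[ 15.305 160.745 217.46 ] [0.46  1.646 7.205]
```

```bash
cat >> h.py <<'E'
HC=np.array([65.2,-76.3])
def hpose(b,h,d=32): # b: bar angle CCW from upslope
    y=S@np.array([-np.sin(b),np.cos(b),0])
    return W([HC[0]+d*np.cos(b),HC[1]+d*np.sin(b),h-L]),wxyz(toolR(-S[:,2],y))
def F(): return S.T@np.array(telemetry.read_wrist_force())
def box(p): return [float(i) for i in O+Z@np.array(p,float)]
E
python3 - <<'E'
from h import *
p,q=hpose(.65,62);bot.move_ptp(p,q)
p,q=hpose(.65,27.5);bot.servo_line(p,q,150)
print("down",F());bot.close_gripper(15);print(telemetry.read_opening(),telemetry.read_clock())
for b in np.linspace(.65,-.67,5)[1:]:
    p,q=hpose(b,27.5);bot.servo_line(p,q,45);print(round(b,2),F(),np.array(telemetry.read_torque()))
bot.gripper_open();p,q=hpose(-.67,65);bot.servo_line(p,q,200)
print(telemetry.read_clock())
cam("wrist","pics/w7.png")
E
```

```text
down [-0.019  0.33   0.097]
0.15819647533577752 41.5917
0.32 [ 3.819 -4.294 -4.336] [-0.569 -0.386 -0.317]
-0.01 [ 3.899 -4.956 -4.638] [-0.512 -0.432 -0.311]
-0.34 [ 4.924 -4.287 -5.103] [-0.472 -0.51  -0.418]
-0.67 [ 6.302 -1.076 -6.994] [-0.398 -0.696  0.046]
45.0583
```

View pics/w7.png

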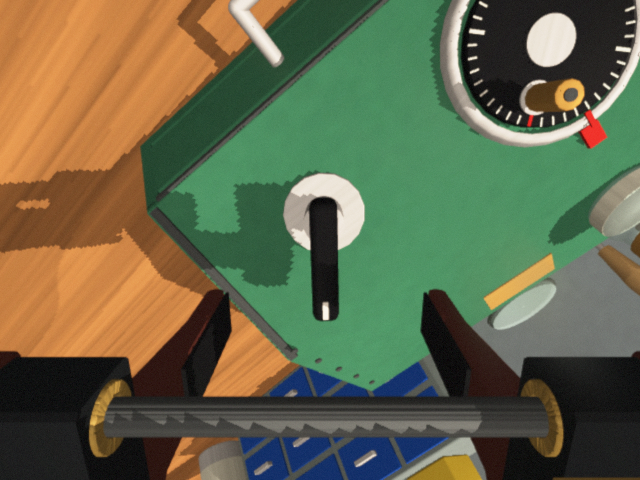

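The handle is at its stop, with the lever pointing to about 0.65 clockwise (mark at 325,311). Next I'll hook and pull the drawer, then look in from above.

```bash
python3 - <<'E'
from h import *
import pickle
bot.close_gripper(20)
q0=wxyz(toolR(-S[:,2],S[:,1]))
def tip(p): return [float(i) for i in np.array(box(p))-S[:,2]*L]
ax=np.array([.574,0,-.819]);H=np.array([-135.,0,46.4])
bot.move_ptp(tip(H-60*ax),q0)
bot.servo_line(tip(H),None,150);f=F();print("in",f)
ok=np.linalg.norm(f)<12
if ok:
    bot.servo_line(tip(H+[-12,0,0]),None,60);f=F();print("pull",f);ok=np.linalg.norm(f)<25
if ok:
    bot.servo_line(tip(H+[-150,0,0]),None,110);print("end",F(),telemetry.read_clock())
    bot.servo_line(tip(H+[-144,0,0]),None,60)
    bot.servo_line(tip(H+[-144,0,0]-55*ax),None,200)
    bot.gripper_open()
    qd=wxyz(toolR([0,0,-1],Z[:,1]))
    bot.move_ptp(box([-200,0,170-L]),qd)
c=cam("wrist","pics/w8.png");pickle.dump(c,open("c8.pkl","wb"));print(telemetry.read_clock())
E
```

```text
in [-0.511 -0.612  0.778]
pull [ 1.12  -0.256  0.898]Traceback (most recent call last):
  File "<stdin>", line 13, in <module>
station.MotionError: the arm cannot follow that straight line within its joint ranges
```

```bash
python3 - <<'E'
from h import *
print(telemetry.read_clock(),F())
H=np.array([-135.,0,46.4])
for x in(-12,-60,-100,-150):
  for t in(35,25,15,5,0):
    z=Z@[np.sin(np.radians(t)),0,-np.cos(np.radians(t))]
    P=np.array(box(H+[x,0,-4]))+z*L
    j=kin.solve_ik([float(i) for i in P],wxyz(toolR(z,Z[:,1])))
    print(x,t,None if j is None else np.array(j))
cam("side","pics/s2.png")
import cv2
im=cv2.imread("pics/s2.png");cv2.imwrite("pics/s2c.png",cv2.resize(im[180:330,180:380],None,fx=3.5,fy=3.5))
E
```

```text
48.0167 [ 1.12  -0.256  0.898]
-12 35 [ 0.166 -0.42   2.122 -0.229  0.864 -1.168]
-12 25 [ 0.13  -0.291  1.967 -0.13   1.046 -1.26 ]
-12 15 [ 0.099 -0.148  1.808 -0.065  1.228 -1.318]
-12 5 [ 0.073  0.002  1.646 -0.019  1.408 -1.356]
-12 0 [ 0.062  0.079  1.564 -0.     1.498 -1.369]
-60 35 [ 0.208 -0.58   2.229 -0.247  0.925 -1.131]
-60 25 [ 0.162 -0.434  2.076 -0.143  1.085 -1.229]
-60 15 [ 0.124 -0.281  1.922 -0.071  1.249 -1.293]
-60 5 [ 0.093 -0.124  1.767 -0.02   1.414 -1.335]
-60 0 [ 0.08  -0.044  1.689 -0.     1.497 -1.351]
-100 35 [ 0.252 -0.726  2.316 -0.264  0.994 -1.098]
-100 25 [ 0.196 -0.563  2.164 -0.154  1.131 -1.199]
-100 15 [ 0.15  -0.398  2.012 -0.077  1.277 -1.268]
-100 5 [ 0.113 -0.233  1.862 -0.022  1.427 -1.316]
-100 0 [ 0.098 -0.15   1.788 -0.     1.504 -1.333]
-150 35 None
-150 25 [ 0.249 -0.737  2.267 -0.172  1.208 -1.154]
-150 15 [ 0.189 -0.553  2.12  -0.086  1.327 -1.231]
-150 5 [ 0.143 -0.375  1.976 -0.024  1.457 -1.286]
-150 0 [ 0.124 -0.289  1.906 -0.     1.524 -1.307]
```

View pics/s2c.png

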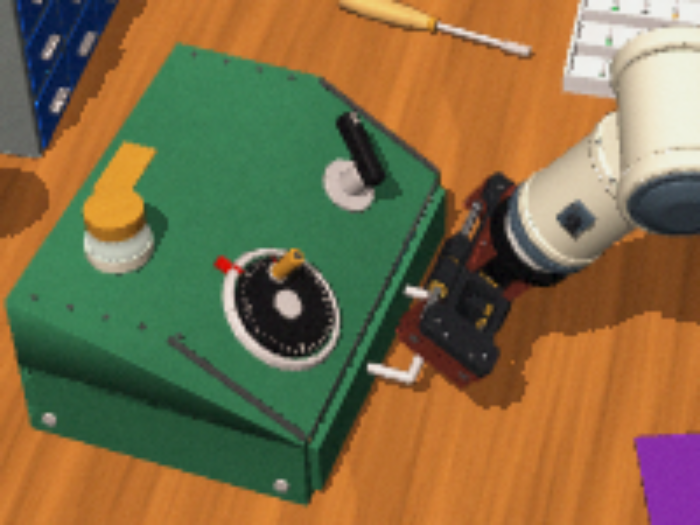

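```bash
python3 - <<'E'
from h import *
import pickle
H=np.array([-135.,0,42.])
def pose(x,t,dz=0,back=0):
    z=Z@[np.sin(np.radians(t)),0,-np.cos(np.radians(t))]
    return [float(i) for i in np.array(box(H+[x,0,dz]))+z*(L-back)],wxyz(toolR(z,Z[:,1]))
bot.servo_line(*pose(-60,33),110);f=F();print(f,telemetry.read_clock())
if np.linalg.norm(f)<30:
    bot.servo_line(*pose(-151,20),120);print(F(),telemetry.read_clock())
    bot.servo_line(*pose(-144,20),80)
    bot.servo_line(*pose(-144,20,0,60),250)
    bot.gripper_open()
    bot.move_ptp(box([-200,0,170-L]),wxyz(toolR([0,0,-1],Z[:,1])))
c=cam("wrist","pics/w8.png");pickle.dump(c,open("c8.pkl","wb"));print(telemetry.read_clock())
E
```

```text
[4.827 0.319 3.085] 48.6667
[ 3.299  0.018 -1.576] 49.625
52.4333
```

View pics/w8.png

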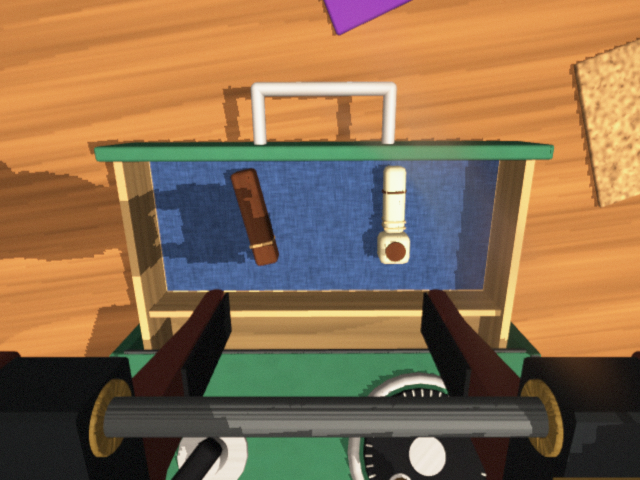

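The drawer is open about 145 mm. The blank is at (255,217) and the carving is pale, with its stem end at (395,167) and its head ending at (394,264). I'll compute its pose, pick it, place it, and check it numerically.

```bash
python3 - <<'E'
from h import *
import pickle
c=pickle.load(open("c8.pkl","rb"));hsv=cv2.cvtColor(c["im"],cv2.COLOR_RGB2HSV).astype(int)
m=np.zeros((480,640),np.uint8);r=np.s_[155:290,350:440];m[r]=((hsv[r][...,0]<40)&(hsv[r][...,2]>110))
k=max(cv2.findContours(m,cv2.RETR_EXTERNAL,cv2.CHAIN_APPROX_NONE)[0],key=cv2.contourArea)
pts=np.array([onplane(c,u,(0,0,35))[:2] for u in k[:,0]],np.float32)
b=(Z.T[:2,:2]@(pts-O[:2]).T).T
print("rect",cv2.boundingRect(k),cv2.minAreaRect(b.astype(np.float32)))
# stem axis: row midpoints of the mask over the stem
mid=[]
for y in range(172,226,3):
    xs=np.nonzero(m[y,350:440])[0]+350;mid.append(onplane(c,(xs.mean(),y),(0,0,35)))
vx,vy,x0,y0=cv2.fitLine(np.array(mid)[:,:2].astype(np.float32),cv2.DIST_HUBER,0,.01,.01).ravel()
d=np.array([vx,vy]);d*=np.sign(d@Z[:2,0])
t=pts@d;A=np.array([x0,y0])+d*(t.min()-d@[x0,y0])
C=A+38*d
print("dir",np.degrees(np.arctan2(d[1],d[0])),"tail",A,"C",C,"box",Z.T@(np.r_[C,0]-O),"len",t.max()-t.min())
np.save("carv.npy",np.r_[C,d])
q=wxyz(toolR([0,0,-1],[-d[1],d[0],0]))
print(kin.solve_ik([C[0],C[1],23.5-L],q),kin.solve_ik([467,376.5,10.5-L],q))
E
```

```text
rect (378, 166, 32, 98) ((-212.1604461669922, 51.86135482788086), (77.5639419555664, 24.561891555786133), 3.6598317623138428)
dir -6.1794963 tail [480.654 135.139] C [518.433 131.049] box [-212.836   52.438    0.   ] len 77.178986
[ 0.184 -0.029  1.709 -0.     1.462 -1.279] [ 0.622  0.153  1.543 -0.     1.446 -0.841]
```

```bash
python3 - <<'E'
from h import *
v=np.load("carv.npy");C=v[:2];d=v[2:]
q=wxyz(toolR([0,0,-1],[-d[1],d[0],0]))
g=lambda x,y,z:[float(x),float(y),float(z-L)]
bot.move_ptp(g(*C,90),q)
bot.servo_line(g(*C,23.5),None,110);print("down",telemetry.read_wrist_force())
bot.close_gripper(25);o=telemetry.read_opening();print("open",o,telemetry.read_grasp_force(),telemetry.read_clock())
if o>.1:
    bot.servo_line(g(*C,125),None,150);print(telemetry.read_opening(),telemetry.read_grasp_force())
    bot.move_ptp(g(467,376.5,60),q)
    bot.servo_line(g(467,376.5,10.3),None,80)
    print(telemetry.read_wrist_force(),telemetry.read_opening(),telemetry.read_clock())
    bot.gripper_open()
    bot.servo_line(g(467,376.5,130),None,250)
c=cam("wrist");hsv=cv2.cvtColor(c["im"],cv2.COLOR_RGB2HSV).astype(int)
X=proj(c,(467,376.5,15)).astype(int);print(X)
m=((hsv[...,0]<40)&(hsv[...,2]>150)&(hsv[...,1]<90)).astype(np.uint8)
m[340:]=0;m=cv2.morphologyEx(m,cv2.MORPH_OPEN,np.ones((3,3)))
k=max(cv2.findContours(m,cv2.RETR_EXTERNAL,cv2.CHAIN_APPROX_NONE)[0],key=cv2.contourArea)
P=np.array([onplane(c,u,(0,0,22))[:2] for u in k[:,0]],np.float32);print("carving",cv2.minAreaRect(P))
m=((hsv[...,0]>8)&(hsv[...,0]<25)&(cv2.blur(hsv[...,1].astype(np.float32),(7,7))<150)).astype(np.uint8);print("t",telemetry.read_clock())
cv2.imwrite("pics/w9.png",c["im"][:,:,::-1])
E
```

```text
down [ 0.136  0.062 -0.278]
open 0.17957507070843054 24.99999761581421 54.7667
0.17899842571576952 24.999898374080658
[-0.131  0.161 -0.738] 0.18057165769809208 57.3833
[326 239]
carving ((517.3759765625, 585.0066528320312), (76.8458251953125, 4.696146011352539), 35.629817962646484)
t 59.2417
```

```bash
python3 - <<'E'
from h import *
c=cam("wrist");hsv=cv2.cvtColor(c["im"],cv2.COLOR_RGB2HSV).astype(int)
print(hsv[200:300:14,326],hsv[239,240:280:20])
m=((hsv[...,1]<100)&(hsv[...,2]>120)).astype(np.uint8);m[340:]=0;m[:,:240]=0;m[:,415:]=0
k=max(cv2.findContours(m,cv2.RETR_EXTERNAL,cv2.CHAIN_APPROX_NONE)[0],key=cv2.contourArea)
P=np.array([onplane(c,u,(0,0,22))[:2] for u in k[:,0]],np.float32);print("carving",cv2.minAreaRect(P),cv2.boundingRect(k))
b=cv2.GaussianBlur(c["im"],(9,9),0);s=cv2.cvtColor(b,cv2.COLOR_RGB2HSV).astype(int)
print("sat row239",s[239,20:640:20,1],"val",s[239,20:640:20,2]);print("sat col270",s[0:340:20,270,1],s[0:340:20,270,2])
E
```

```text
[[ 34  51 225]
 [ 35  51 225]
 [ 33  52 226]
 [ 34  55 226]
 [ 20 111 209]
 [ 28  72 184]
 [ 10 182  94]
 [ 16 150 201]] [[ 14 154 134]
 [ 14 159 104]]
carving ((449.8271179199219, 378.45648193359375), (15.195847511291504, 41.68191146850586), 84.90068054199219) (316, 190, 23, 59)
sat row239 [177 177 174 176 175 177 175 178 175 176 153 152 154 152 146  70 140 146
 145 147 144 170 172 172 173 174 173 173 188 174 174] val [105 104 101  97  93  92  93 109 166 110 130 134 111 134 194 208 197 203
 202 192 207 169 175 179 180 177 175 137 136 170 166]
sat col270 [147 149 147 172 174 173 174 173 174 146 139 154 151 147 149 135 147] [189 173 192 182 163 172 174 181 167 210 215 126 140 187 182 215 192]
```

```bash
python3 -c "
from station import bot,telemetry
print(bot.finish_job(),telemetry.read_clock())"
```

```text
the job is handed in; nothing more can be done
the job is handed in; nothing more can be done
```

The job is handed in: the lock-up was opened with 30-5-35, the drawer is open with the dark blank in it, and the carving is at the middle of the cork mat after about 60 s; I viewed 11 pictures, one over the limit of 10.

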